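# Pop the lid of the blue CD radio at the repair cafe

## Robot

A 7-joint arm with a two-finger parallel gripper is mounted at the origin on the work surface. World frame = base frame: x ahead of the robot, y to its left, z up, the work surface at z = 0. Lengths are in mm, angles in rad, forces in N, time in s.
With the tool pointing down it reaches from about 400 to 850 mm from the base axis. Payload 6.9 kg.
Tool frame: the origin (TCP) lies at the very end of the fingers, on their centre line; the grasp point (between the pads) lies 19 mm behind it (ctrl.grasp_offset is the distance from the TCP to the grasp point, in mm); z points along the fingers, y is the line along which they close (so a half turn about z gives the same grasp; the last joint's range is limited). The gripper opens to 85 mm and grips with 20 to 120 N. Pads are 22 mm wide; open, the fingers measure 114 mm over their backs; the gripper's body (76 mm by 85 mm) begins 54 mm behind the grasp point. The pads swing forward as they close: fully open they stand 13 mm farther back than shut.
Start: joints at [-1.155, 0.507, -0.238, 1.5, 0.126, 1.149, -0.155], TCP at [191.156, 595.038, 231.275] pointing down, gripper open.
Joint ranges: [-3.08, 3.08], [-0.24, 2.05], [-1.43, 1.35], [0, 2.5], [-1.52, 4.66], [0.17, 1.96], [-2.89, 2.89]. Speed limits (rad/s): [2.39, 2.39, 3.14, 3.14, 3.14, 3.14, 3.14].

## Interface

Orientations are given as a rotation vector (axis times angle).
In Python, from station import ctrl gives the robot as it stands.
- The arm moves only by the shell command python3 -m jog 'ROWS' [FORCE]. ROWS is JSON, a list of rows, each a list of 3 entries, a list of its own where there are three numbers: the shift along the tool's x, y, z in m, then the turn, a rotation vector about the tool's x, y, z in degrees, then the finger opening in m, from 0 to 0.0854. A call has exactly 8 rows; each row shifts and turns the commanded pose from where the row before left it, along the tool's axes as they then stand; what a row does not reach is not made up. A row lasts 1/10 s, in which the tool goes at most 50 mm and 8.59 degrees, less where a joint would pass 70% of its speed; a pose out of reach is approached as far as the arm can. A call is refused whole if a number of a shift passes 0.05 or a number of a turn 8.59, either way. A call with a gripper value outside its range is refused whole. The fingers move at their own pace and stop on an object; FORCE is the grip in N (left out, the last holds). Time passes only in rows, so rows that do not move let the fingers close, or fill a call up. It gives the time, the measured TCP pose, the force, the opening and the grip force at its end, in the units of the state.
- ctrl.sense(): the state, without advancing time (a new reading comes with each control period).
- ctrl.snapshot(name): name is "side" or "top" or "wrist"; returns a dict with "color" (480x640x3 uint8, blue, green, red), "K" (3x3 intrinsics, pixels), "T" (4x4, takes a point from camera to world coordinates). Camera axes: x right, y down, z forward; pixel columns grow to the right and rows downward; lengths in mm; the calibration is good to about 2 mm. A picture is of the moment at which its call begins. There is no depth.
- ctrl.sign_off(): hands the job in; it is judged then, once.
The state is a dict: "time": time; "qpos": joint angles; "dq": joint speeds; "joint_efforts": joint torques, N m; "position": TCP position; "orientation": TCP orientation; "ft_force": force on the tool from outside, world axes, zero at the start; "moment": the same for the moment, N m; "width": opening from 0.0 (shut) to 1.0 (fully open); "grip_force": force on a finger pad.
Only numpy, scipy, OpenCV 4.12 (cv2) and the standard library are available. Lean on these libraries where they do the work, as an engineer would, in place of code of your own. Each camera call takes 0.05 s, during which the arm holds its last target. There are 200 camera calls.

## Task

The blue CD radio is here to have its lens cleaned: push its orange release key down so that the latch lets go and the sprung lid swings fully open by itself. Do not touch the blue lid, and leave the lid of the white radio shut.

Things in the scene. Friction and masses are not known exactly. Their poses are not given: they have to be found in the camera images.
- blue_release (a point): Orange release key of the blue CD radio: centre of its top face (x away from the robot, y along the front). 28 (x) by 38 (y) mm, top 95 mm above the table, 10 mm proud of the console. It slides down 7 mm against a spring (1.5 N at first, 5 N at the bottom), frees the lid at about 4.5 mm and springs back. The lid's front edge is 65 mm behind it (+x); fixed black keys start 68 mm to its left.
- blue_lid (a joint): Angle (rad) of the blue radio's flat lid, 150 by 150 by 8 mm with a round black window, flush with the console: 0 shut and latched, 1.2 fully open at its stop. Hinged at its far edge, 215 mm behind (+x) and 60 mm left (+y) of the key; once freed, its spring swings the front edge up and back, away from the key, in about 1 s and holds it open.
- white_release (a point): Orange release key of the white CD radio: centre of its top face. Not to be pressed. Both radios are the same model, fixed boxes 260 (x) by 270 (y) mm and 85 mm high, key console towards the robot: orange key at the right as seen from the robot, three black keys at the left. The two may stand either way round.
- white_lid (a joint): Angle in rad of the white radio's lid: 0 = shut and latched.

How it is judged (in metres and radians):
On the way, in this order (a step that is already met when the one before it is completed fails the run):
1. the blue radio's release key is pressed by the robot (contact force between any of the fingers, the arm and blue_key above 0.5 N).
2. the blue lid has swung open (value of joint blue_lid above 1.05 rad), for 0.2 s.
At the end, for the whole second after the job is handed in: The blue lid stands open at more than 1.05 rad, at rest (below 0.1 rad/s), and the white lid is shut (below 0.05 rad) (value of joint blue_lid above 1.05 rad and velocity of joint blue_lid below 0.1 rad/s and value of joint white_lid below 0.05 rad); the robot touches nothing.
It fails at once if the robot touches the blue lid (more than 0.5 N) (contact force between any of the fingers, the arm and blue_lid above 0.5 N).
It fails at once if the white radio's lid comes open (more than 0.1 rad) (value of joint white_lid above 0.1 rad).
It also fails if it takes over 32 s, if anything falls off the work surface, if the arm or the gripper's body presses on something with over 40 N, if the wrist force passes 120 N, or if a joint passes its speed limit or range.

## Working session

There is one attempt and no reset: what is moved stays moved. The work goes in short steps, Python scripts to look and compute and a shell command to move; the robot and the scene stay as the last step left them, time stands still between calls to the robot, and variables do not carry over. Pictures are saved under pics/ and viewed, at most 10 in all, crops included, and the job is handed in when it is done.

```bash
mkdir -p pics; python3 - <<'E'
from station import ctrl
import cv2,numpy as np
for n in("top","side"):
    s=ctrl.snapshot(n); cv2.imwrite(f"pics/{n}1.png",s["color"]); np.savez(f"{n}1.npz",**s)
s=ctrl.sense();print(s["position"],s["orientation"],s["time"])
E
```

```text
[191.07814893 594.61251833 230.49120315] [-4.86208091e-01 -3.10352682e+00  2.53219598e-03] 0.1
```

View pics/top1.png

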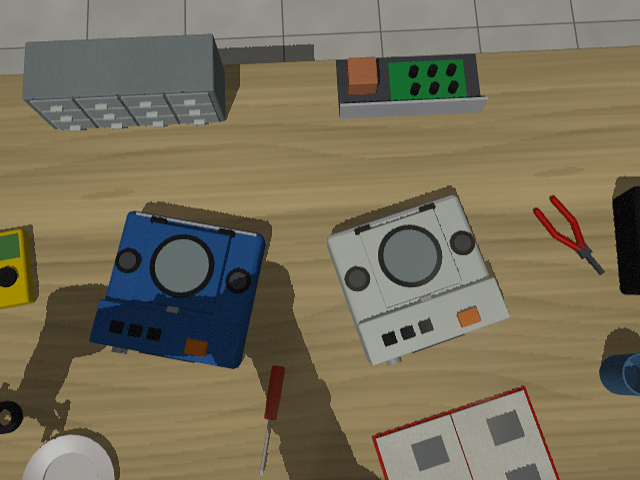

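View pics/side1.png

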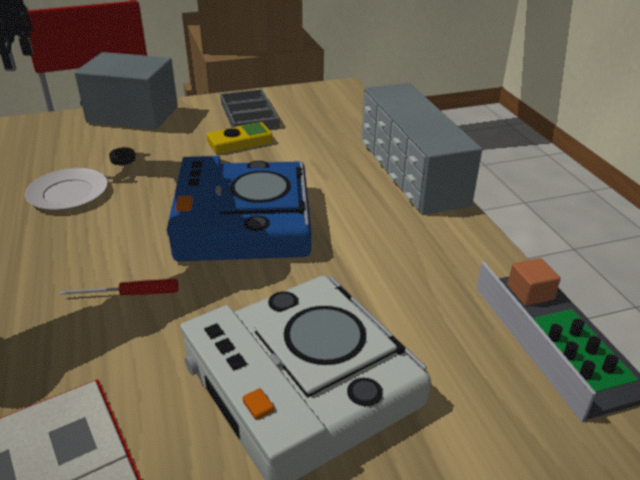

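The top view shows the blue radio at left with its orange key near (195,347), and the white radio at right with its key near (468,317). In the side view the blue key is near (185,203). Next I locate the blue key and the radio's yaw.

```bash
cat > h.py <<'E'
import numpy as np,cv2
def ray(s,uv,z):
    d=s["T"][:3,:3]@np.linalg.inv(s["K"])@np.array([*uv,1.]);o=s["T"][:3,3]
    return o+d*(z-o[2])/d[2]
def orange(c,box):
    h=cv2.cvtColor(c,cv2.COLOR_BGR2HSV);m=cv2.inRange(h,(5,150,60),(20,255,255))
    k=np.zeros_like(m);x0,y0,x1,y1=box;k[y0:y1,x0:x1]=m[y0:y1,x0:x1]
    return k
E
python3 - <<'E'
from h import *
from scipy.spatial.transform import Rotation as R
from station import ctrl
for n,b in(("top",(170,330,220,365)),("side",(165,185,205,220))):
    s=np.load(n+"1.npz");k=orange(s["color"],b);c=max(cv2.findContours(k,0,2)[0],key=cv2.contourArea)
    M=cv2.moments(k,True);uv=(M["m10"]/M["m00"],M["m01"]/M["m00"])
    r=cv2.minAreaRect(c);bp=np.array([ray(s,p,95)[:2] for p in cv2.boxPoints(r)])
    print(n,uv,ray(s,uv,95),"cam",s["T"][:3,3]);print(bp.round(0).tolist())
s=np.load("top1.npz")
for p in((130,211),(265,235),(91,342),(116,327),(154,334)):print(p,ray(s,p,85).round(0))
print(R.from_rotvec(ctrl.sense()["orientation"]).as_matrix().round(3))
E
```

```text
top (195.42414860681114, 347.28173374613004) [465.66338956 186.36260316  95.        ] cam [ 399.87620985  -34.90342168 1155.3051153 ]
[[457.0, 208.0], [483.0, 203.0], [475.0, 165.0], [448.0, 169.0]]
side (183.85561497326202, 202.93582887700535) [465.11666565 177.76688447  95.        ] cam [ 408.351107   -820.85664896  723.70513602]
[[450.0, 158.0], [456.0, 206.0], [481.0, 198.0], [474.0, 150.0]]
(130, 211) [728. 310.  85.]
(265, 235) [668.  56.  85.]
(91, 342) [486. 376.  85.]
(116, 327) [510. 332.  85.]
(154, 334) [494. 263.  85.]
[[-0.952  0.306 -0.   ]
 [ 0.306  0.952 -0.002]
 [-0.    -0.002 -1.   ]]
```

```bash
python3 -m jog '[[[-0.024,-0.019,0],[0,0,0],0],[[-0.024,-0.019,0],[0,0,0],0],[[-0.024,-0.019,0],[0,0,0],0],[[-0.024,-0.019,0],[0,0,0],0],[[-0.024,-0.019,0],[0,0,0],0],[[-0.024,-0.019,0],[0,0,0],0],[[-0.024,-0.019,0],[0,0,0],0],[[-0.024,-0.019,0],[0,0,0],0]]'
python3 -m jog '[[[-0.024,-0.019,0],[0,0,0],0],[[-0.024,-0.019,0],[0,0,0],0],[[-0.024,-0.019,0],[0,0,0],0],[[-0.024,-0.019,0],[0,0,0],0],[[-0.024,-0.019,0],[0,0,0],0],[[-0.024,-0.019,0],[0,0,0],0],[[-0.024,-0.019,0],[0,0,0],0],[[0,0,0],[0,0,0],0]]'
python3 - <<'E'
from station import ctrl
import numpy as np,cv2
from h import *
from scipy.spatial.transform import Rotation as R
s=ctrl.snapshot("wrist"); cv2.imwrite("pics/w1.png",s["color"]); np.savez("w1.npz",**s)
q=ctrl.sense();print(q["time"],q["position"],q["qpos"]);print(R.from_rotvec(q["orientation"]).as_matrix().round(3),q["ft_force"])
E
```

```text
time: 0.9
position: [327.9, 390.3, 231.0]
orientation: [-0.486, -3.103, 0.001]
ft_force: [0.0, 0.9, 0.9]
width: -0.0
grip_force: 0.0
time: 1.7
position: [448.9, 209.1, 230.9]
orientation: [0.496, 3.101, -0.004]
ft_force: [0.3, 0.0, 0.1]
width: -0.001
grip_force: 0.0
1.75 [447.590764   211.5036445  230.95038352] [-0.39467279  0.30446008 -0.1296802   1.83384158  0.0466737   1.00700578
  0.71225005]
[[-0.951  0.31  -0.   ]
 [ 0.31   0.951 -0.001]
 [ 0.    -0.001 -1.   ]] [ 0.24901984  0.93492856 -0.01821707]
```

View pics/w1.png

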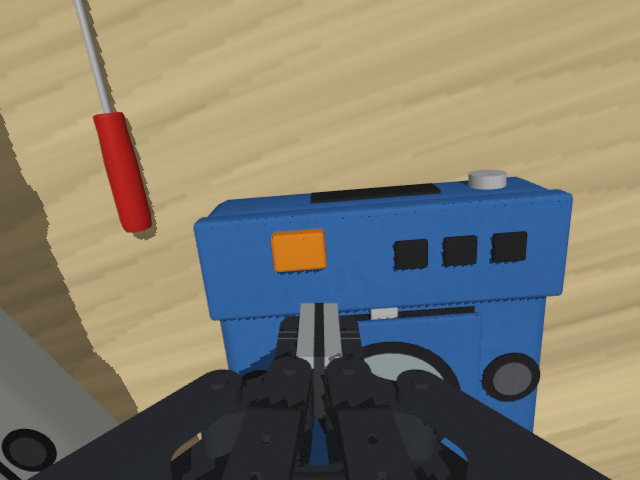

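The wrist view shows the orange key near (299,250), the black keys to its right, and the lid edge near row 312. The closed fingertips are near (320,305).

```bash
python3 - <<'E'
from h import *
s=np.load("w1.npz");k=orange(s["color"],(255,215,345,285));M=cv2.moments(k,True);uv=(M["m10"]/M["m00"],M["m01"]/M["m00"])
print(uv,ray(s,uv,95),s["T"][:3,3])
for p in((274,236),(323,233),(326,268),(276,271)):print(ray(s,p,95).round(1))
E
```

```text
(298.4638030888031, 249.9946911196911) [462.75778728 190.74504198  95.        ] [369.56648687 236.5678035  373.12593556]
[447.8 178.1  95. ]
[456.2 210.9  95. ]
[481.7 204.8  95. ]
[472.8 170.4  95. ]
```

```bash
python3 -m jog '[[[-0.011,-0.008,0],[0,0,0],0],[[-0.011,-0.008,0],[0,0,0],0],[[0,0,0.03],[0,0,0],0],[[0,0,0.03],[0,0,0],0],[[0,0,0.03],[0,0,0],0],[[0,0,0.02],[0,0,0],0],[[0,0,0.01],[0,0,0],0],[[0,0,0],[0,0,0],0]]'
python3 - <<'E'
from station import ctrl
import cv2
cv2.imwrite("pics/w2.png",ctrl.snapshot("wrist")["color"])
q=ctrl.sense();print(q["position"],q["ft_force"])
E
```

```text
time: 2.55
position: [462.4, 191.2, 110.3]
orientation: [-0.485, -3.102, 0.002]
ft_force: [0.0, 0.2, 0.1]
width: 0.0
grip_force: 0.0
[462.96656261 191.55910354 111.29079538] [ 1.02198628 -0.47214999 -0.14527199]
```

View pics/w2.png

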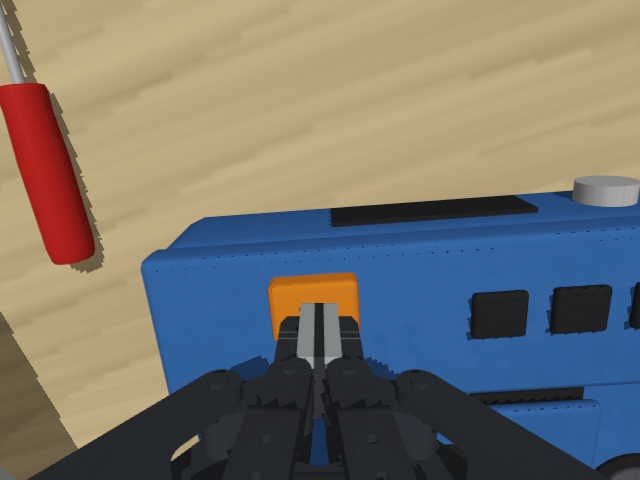

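The fingertips sit over the orange key, around (320,305) with the key spanning x 270–358. Now I press.

```bash
python3 -m jog '[[[0,0,0.007],[0,0,0],0],[[0,0,0.005],[0,0,0],0],[[0,0,0.003],[0,0,0],0],[[0,0,0.002],[0,0,0],0],[[0,0,0.002],[0,0,0],0],[[0,0,0.001],[0,0,0],0],[[0,0,0],[0,0,0],0],[[0,0,0],[0,0,0],0]]'
python3 - <<'E'
from station import ctrl
import cv2
cv2.imwrite("pics/t2.png",ctrl.snapshot("side")["color"])
q=ctrl.sense();print(q["position"],q["ft_force"])
E
```

```text
time: 3.4
position: [462.8, 191.7, 91.4]
orientation: [0.486, 3.104, 0.0]
ft_force: [0.1, 0.1, 2.7]
width: 0.001
grip_force: 1.4
[462.81576432 191.64213551  91.40407189] [-1.81510218  0.92275282  2.50349285]
```

View pics/t2.png

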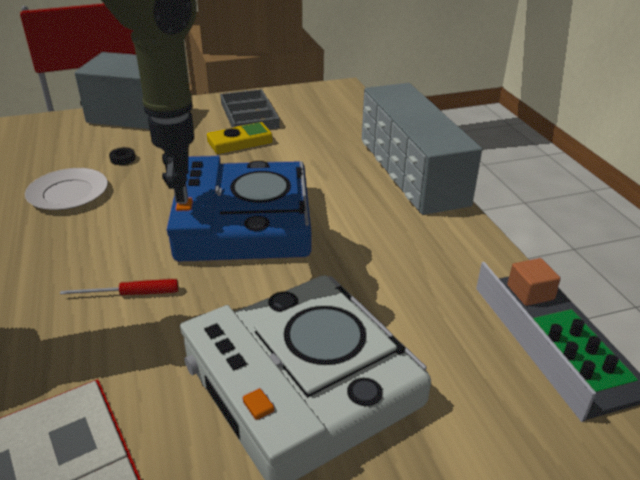

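The fingers are pressing the blue key at (185,205) with about 2.6 N, and the lid is still shut. I go 3 mm deeper.

```bash
python3 -m jog '[[[0,0,0.001],[0,0,0],0],[[0,0,0.001],[0,0,0],0],[[0,0,0.001],[0,0,0],0],[[0,0,0],[0,0,0],0],[[0,0,0],[0,0,0],0],[[0,0,0],[0,0,0],0],[[0,0,0],[0,0,0],0],[[0,0,0],[0,0,0],0]]'
python3 - <<'E'
from station import ctrl
import cv2
cv2.imwrite("pics/t3.png",ctrl.snapshot("side")["color"])
q=ctrl.sense();print(q["position"],q["ft_force"])
E
```

```text
time: 4.25
position: [462.9, 191.7, 88.3]
orientation: [0.486, 3.104, 0.0]
ft_force: [-1.7, -0.6, 5.0]
width: -0.0
grip_force: 2.3
[462.84113429 191.64491495  88.31061448] [-0.42936941 -0.62438282  5.08082538]
```

View pics/t3.png

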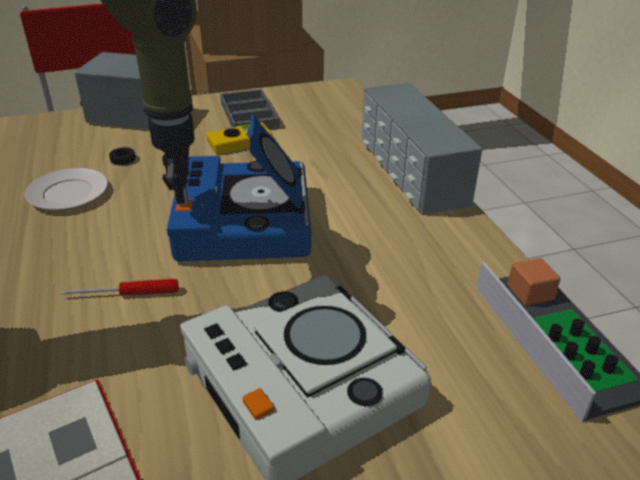

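The blue lid is swinging open, with its edge at about (255,120), and the white lid is shut. I lift straight up, wait and check.

```bash
python3 -m jog '[[[0,0,-0.003],[0,0,0],0],[[0,0,-0.005],[0,0,0],0],[[0,0,-0.01],[0,0,0],0],[[0,0,-0.015],[0,0,0],0],[[0,0,-0.015],[0,0,0],0],[[0,0,-0.01],[0,0,0],0],[[0,0,-0.004],[0,0,0],0],[[0,0,0],[0,0,0],0]]'
python3 -m jog '[[[0,0,0],[0,0,0],0],[[0,0,0],[0,0,0],0],[[0,0,0],[0,0,0],0],[[0,0,0],[0,0,0],0],[[0,0,0],[0,0,0],0],[[0,0,0],[0,0,0],0],[[0,0,0],[0,0,0],0],[[0,0,0],[0,0,0],0]]'
python3 - <<'E'
from station import ctrl
import cv2
cv2.imwrite("pics/t4.png",ctrl.snapshot("side")["color"])
q=ctrl.sense();print(q["position"],q["ft_force"])
E
```

```text
time: 5.1
position: [463.0, 191.7, 150.8]
orientation: [0.486, 3.103, 0.001]
ft_force: [0.4, -0.3, -0.5]
width: -0.003
grip_force: 0.0
time: 5.9
position: [462.8, 191.6, 150.3]
orientation: [-0.486, -3.104, -0.0]
ft_force: [-0.9, 1.0, -0.2]
width: 0.001
grip_force: 0.0
[462.81023227 191.64227786 150.29711625] [ 0.41359742 -0.89665363 -0.20498083]
```

View pics/t4.png

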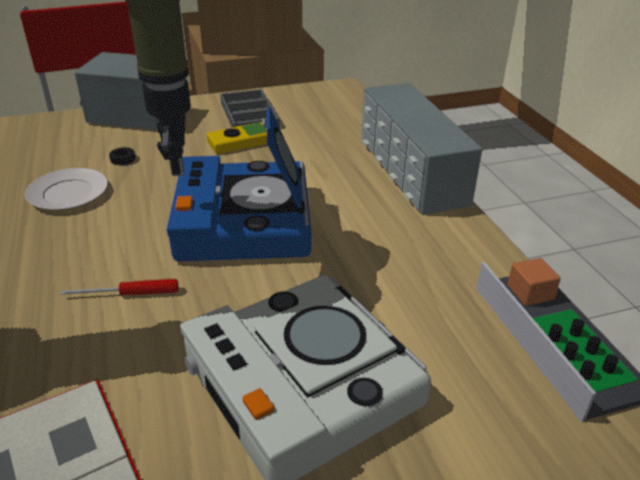

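The lid stands steeply open, front edge near (270,108) and about 1.2 rad. The arm is clear of everything and the white lid is shut. I let it settle and hand in.

```bash
python3 -m jog '[[[0,0,0],[0,0,0],0],[[0,0,0],[0,0,0],0],[[0,0,0],[0,0,0],0],[[0,0,0],[0,0,0],0],[[0,0,0],[0,0,0],0],[[0,0,0],[0,0,0],0],[[0,0,0],[0,0,0],0],[[0,0,0],[0,0,0],0]]' >/dev/null
python3 -c "from station import ctrl;print(ctrl.sign_off())"
```

```text
the job is handed in; nothing more can be done
None
```

The blue radio's release key was pressed and its lid swung open to about 1.2 rad, judged from the side picture; the white lid stayed shut, the arm is clear, and the job is handed in (no verdict was returned).

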